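# Refit the mixer's pulled-off knob and hold it pressed

## Robot

A 7-joint arm with a two-finger parallel gripper is mounted at the origin on a cart in front of the work surface, level with it; the furniture and walls round the work are solid. World frame = base frame: x ahead of the robot, y to its left, z up, the work surface at z = 0. Lengths are in m, angles in rad, forces in N, time in s.
With the tool pointing down it reaches from about 0.35 to 0.9 m from the base axis. Payload 7.2 kg.
Tool frame: the origin (TCP) lies at the centre of the arm's flange, where the gripper is bolted on; the fingertips stand 173 mm ahead of it and the grasp point (between the pads) lies 155 mm ahead of it; z points along the fingers, y is the line along which they close (so a half turn about z gives the same grasp; the last joint's range is limited). The gripper opens to 85 mm and grips with 20 to 120 N. Pads are 22 mm wide; open, the fingers measure 114 mm over their backs; the gripper's body (76 mm by 85 mm) begins 54 mm behind the grasp point. The pads swing forward as they close: fully open they stand 13 mm farther back than shut.
Start: joints at [1.166, 0.411, -0.013, 1.596, 0.006, 1.134, -0.082], TCP at [0.207, -0.59, 0.405] pointing down, gripper open.
Joint ranges: [-2.95, 2.95], [-0.29, 1.99], [-1.47, 1.44], [0.14, 2.54], [-1.03, 4.17], [0.13, 1.85], [-2.86, 2.86]. Speed limits (rad/s): [2.39, 2.39, 3.01, 3.01, 3.14, 3.14, 3.14].

## Interface

Orientations are given as [roll, pitch, yaw] about the fixed x, y, z axes, in that order (R = Rz(yaw) Ry(pitch) Rx(roll)).
In Python, from cell import r gives the robot as it stands.
- The arm moves only by the tool apply_moves, never from a script. Its argument "plan" is a list of rows, each an object of numbers: "grip": the finger opening in cm, from 0 to 8.54; "dx", "dy", "dz": the shift along the tool's x, y, z in cm; "wx", "wy", "wz": the turn, a rotation vector about the tool's x, y, z in degrees. A call has 1 to 20 rows; each row shifts and turns the commanded pose from where the row before left it, along the tool's axes as they then stand; what a row does not reach is not made up. A row lasts 1/10 s, in which the tool goes at most 50 mm and 8.59 degrees, less where a joint would pass 70% of its speed; a pose out of reach is approached as far as the arm can. A call is refused whole if a number of a shift passes 5 or a number of a turn 8.59, either way. A call with a gripper value outside its range is refused whole. The fingers move at their own pace and stop on an object; "grip_force" is the grip in N (left out, the last holds). Time passes only in rows, so rows that do not move let the fingers close. It gives the time, the measured TCP pose, the force, the opening and the grip force at its end, in the units of the state.
- r.get_state(): the state, without advancing time (a new reading comes with each control period).
- r.snapshot(name): name is "scene" or "top" or "wrist"; returns a dict with "frame" (480x640x3 uint8, red, green, blue), "z_map" (480x640 float32, m along the optical axis (not along the pixel's ray), 0 where there is no reading), "vfov" (degrees; the focal length in pixels is half the picture's height over the tangent of half this angle, whatever the lens; pixels are square), "cx", "cy" (the principal point, pixels), "k1" (the pictures are not rectified: a ray, as slopes to the right and down, at radius r is drawn at 1 + k1 r^2 times it, then the intrinsics apply), "rvec" (rotation vector, rad) and "tvec" (3), from world to camera coordinates, as OpenCV has them. Camera axes: x right, y down, z forward; pixel columns grow to the right and rows downward; lengths in m; the calibration is good to about 2 mm. A picture is of the moment at which its call begins.
- r.sign_off(): hands the job in; it is judged then, once.
The state is a dict: "time_s": time; "joint_positions": joint angles; "qvel": joint speeds; "effort": joint torques, N m; "position": TCP position; "ee_rot": TCP orientation; "force": force on the tool from outside, world axes, zero at the start; "torque": the same for the moment, N m; "width": opening from 0.0 (shut) to 1.0 (fully open); "grasp_force": force on a finger pad.
Only numpy, scipy, OpenCV 4.12 (cv2) and the standard library are available. Lean on these libraries where they do the work, as an engineer would, in place of code of your own. Each camera call takes 0.05 s, during which the arm holds its last target. There are 200 camera calls.

## Task

The large knob has come off the blue speed controller of the paint mixer: pick it up (the wider of the two look-alike black knobs; leave the narrower spare and the paints and figure standing where they are), turn it so that its D-shaped bore matches the D-shaped shaft, and push it fully home on the shaft. The mixer only runs while the control is pressed in, so then push knob and shaft down against the spring, well past half of the 8 mm of travel, and keep the gripper on the knob: finish still holding it pressed.

Things in the scene. Friction and masses are not known exactly. Their poses are not given: they have to be found in the camera images.
- knob_mid (a point): centre of the large black knob (about 60 g, standing bore down), 24 mm over its underside. Round skirt 44 mm wide, 20 mm high; on it a finger bar 42 long (x), 13 wide (y), 28 mm high, 48 mm in all. z up; +x along the bar to the end with the white line, at the start within 0.6 rad of straight away from the robot. Grip it across the bar from above, fingertips a few mm over the skirt
- knob_bore (a point): centre of the mouth of the large knob's bore, on the axis in its underside (24 mm below knob_mid, same axes). Bore 16 mm deep, D-shaped: radius 8 mm, flat 4 mm from the axis on the +x (white line) side; mouth bevelled 1.5 mm
- spare_mid (a point): centre (half-way up) of the narrower look-alike knob, 33 mm skirt, 31 mm bar, 40 mm high in all; a spare for a thin shaft, does not fit, leave it. The two knobs stand in either order.
- controller: blue box with a black top panel, fixed to the table, 120 x 140 x 45 mm; origin at the centre of its underside. The shaft stands on its top, 18 mm from the centre towards the box's +y, with a 30 mm red collar round its foot that bears a white line on the flat's side. The knob's skirt stays clear of the box when pressed
- shaft_tip (a point): centre of the tip of the upright steel D-shaft, 77 mm over the table unpressed (32 mm over the panel). z up; +x points from the axis out through the flat. Radius 7 mm, flat 3 mm from the axis, tip bevelled 2 mm. It fits the knob with 1 mm play (about 0.15 rad of turn) when both +x axes point the same way. Fully home, knob_mid lies 8 mm over this point
- press (a joint): how far the shaft is pushed down, m: 0 up, 0.008 at its stop. Spring: starts to move at about 3.6 N, 8.4 N at the stop; springs back when let go.
- shaft_turn (a joint): turn of the shaft about z in the box, rad, left (anticlockwise from above) positive; at 0 its flat faces the box's +x. Stiff: takes 0.15 N m to turn, limits -0.8 and 0.8. Its angle does not matter at the end.
- paint_pot9_mid (a point): centre of a small paint pot, 41 x 35 x 52 mm; bystander
- cork_figure2_mid (a point): centre of a painted figure on a cork, 26 x 26 x 90 mm; bystander
- paint_dropper3_mid (a point): centre of a dropper bottle of paint, 26 x 26 x 82 mm; bystander
There are look-alikes about, which are no part of the job. Leave any green look-alike of the part that bears knob_mid alone.

How it is judged:
By the outcome, as a careful person would: the job done as asked, in the order asked, and still so for the second after the job is handed in, while the arm keeps its last pose, push and grip.
It also fails if it takes over 40 s, if anything falls off the work surface, if the arm or the gripper's body presses on something with over 40 N, if the wrist force passes 120 N, or if a joint passes its speed limit or range.

## Working session

There is one attempt and no reset: what is moved stays moved. The work goes in short steps, Python scripts to look and compute and a tool call to move; the robot and the scene stay as the last step left them, time stands still between calls to the robot, and variables do not carry over. Pictures are saved under pics/ and viewed, at most 10 in all, crops included, and the job is handed in when it is done.

Besides the shell and the picture viewer there is one more tool, called after ">>>" as name([rows], argument=value, ...), one row to a line, values as JSON. apply_moves: Moves the arm, as the interface text tells. Its arguments: {"type":"object","properties":{"plan":{"type":"array","items":{"type":"object","properties":{"grip":{"type":"number"},"dx":{"type":"number"},"dy":{"type":"number"},"dz":{"type":"number"},"wx":{"type":"number"},"wy":{"type":"number"},"wz":{"type":"number"}}}},"grip_force":{"type":"number"}},"required":["plan"]}

```bash
mkdir -p pics; ls; cat > h.py <<'E'
import numpy as np, cv2
from cell import r
def shot(n):
    s=r.snapshot(n); s['f']=240/np.tan(np.radians(s['vfov'])/2)
    s['R']=cv2.Rodrigues(np.array(s['rvec'],float))[0]; s['t']=np.array(s['tvec'],float).ravel(); return s
def rays(s,uv):
    d=(np.asarray(uv,float).reshape(-1,2)-[s['cx'],s['cy']])/s['f']; u=d.copy()
    for _ in range(30): u=d/(1+s['k1']*(u**2).sum(1,keepdims=True))
    return np.c_[u,np.ones(len(u))]
def plane(s,uv,z):
    d=rays(s,uv)@s['R']; c=-s['R'].T@s['t']; return c+d*((z-c[2])/d[:,2])[:,None]
def cloud(s):
    v,u=np.mgrid[:480,:640]; q=rays(s,np.c_[u.ravel(),v.ravel()])*s['z_map'].reshape(-1,1)
    return ((q-s['t'])@s['R']).reshape(480,640,3)
def save(s,n): cv2.imwrite(f'pics/{n}.png',s['frame'][:,:,::-1])
E
python3 - <<'E'
from h import *
for n in('scene','top'):
    s=shot(n); save(s,n+'1'); print(n,s['vfov'],s['k1'],-s['R'].T@s['t']); np.savez(n+'1.npz',**s)
print(r.get_state())
E
```

```text
pics
scene 53.83399993940954 -0.07483465102493758 [0.17361168 0.48861501 0.6386515 ]
top 57.43424840064873 0.02372183265141129 [ 0.46832772 -0.03771184  0.98344865]
{'time_s': 0.1, 'joint_positions': array([ 1.16580757,  0.41182997, -0.01273089,  1.59694265,  0.00560995,
        1.13429775, -0.08221029]), 'qvel': array([-0.00034552, -0.00288548, -0.00018224, -0.00192144,  0.00165684,
        0.00113941, -0.00121774]), 'effort': array([ 3.03636341e-03, -6.01822686e+01,  6.84195757e-01, -3.00084543e+01,
        1.39921563e-02,  6.49290247e-03,  2.11649399e-05]), 'position': array([ 0.20646357, -0.58971468,  0.40393786]), 'ee_rot': array([-3.14015435e+00,  1.03081476e-04,  3.36824178e-01]), 'force': array([-0.28125787,  0.13211357, -0.6515167 ]), 'torque': array([0.00372039, 0.03569507, 0.00532142]), 'grasp_force': 0.0, 'width': 1.0017405551098453}
```

View pics/top1.png

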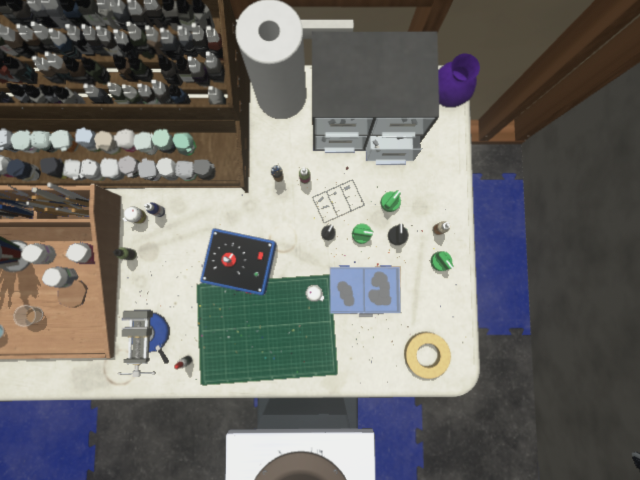

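View pics/scene1.png

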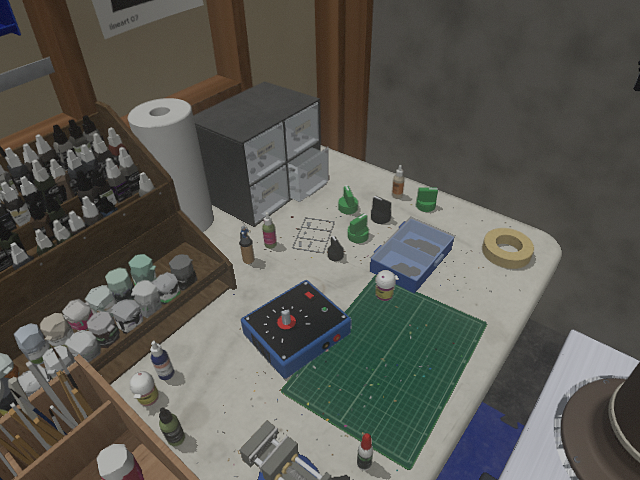

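The top view shows the large black knob at (398,234), the spare at (328,232), green look-alikes around them, and the controller at (240,261) with the red collar at (229,260). The scene view confirms this, with the large knob at (381,210) and the shaft at (286,318). I'll zoom in on both.

```bash
python3 - <<'E'
from h import *
a=np.load('top1.npz');b=np.load('scene1.npz')
c=lambda s,u,v,w=25:cv2.resize(s['frame'][v-w:v+w,u-w:u+w,::-1],(390,295*1),interpolation=cv2.INTER_NEAREST) if 0 else cv2.resize(s['frame'][v-w:v+w,u-w:u+w,::-1],(300,300),interpolation=cv2.INTER_CUBIC)
cv2.imwrite('pics/z1.png',np.vstack([np.hstack([c(a,398,234),c(a,229,260)]),np.hstack([c(b,381,210),c(b,286,318)])]))
P=cloud(a)
def look(u,v,w=25):
    q=P[v-w:v+w,u-w:u+w].reshape(-1,3); f=a['frame'][v-w:v+w,u-w:u+w].reshape(-1,3).astype(int); return q,f
q,f=look(398,234,18); dark=(f.max(1)<70)
for lo,hi in((.012,.024),(.024,.046),(.044,.055)):
    m=(q[:,2]>lo)&(q[:,2]<hi)&dark; print(lo,m.sum(),q[m].mean(0),q[m].min(0),q[m].max(0))
m=(q[:,2]>.040)&(q[:,2]<.055)
xy=q[m][:,:2]; w,V=np.linalg.eigh(np.cov(xy.T)); print(w**.5,V[:,1],cv2.minAreaRect(xy.astype(np.float32)*1000))
q,f=look(328,232,14); m=(q[:,2]>.012)&(f.max(1)<70); print('spare',q[m].mean(0),q[m].min(0),q[m].max(0))
q,f=look(229,260,14)
red=(f[:,0]>130)&(f[:,1]<80); print('red',red.sum(),q[red].mean(0),q[red].min(0),q[red].max(0))
m=(q[:,2]>.065)&(q[:,2]<.085); print('tip',m.sum(),q[m].mean(0),q[m].min(0),q[m].max(0))
q,f=look(240,261,45); m=(q[:,2]>.035)&(q[:,2]<.055); print('box',cv2.minAreaRect(q[m][:,:2].astype(np.float32)*1000),np.median(q[m][:,2]))
E
```

```text
0.012 131 [ 0.57110983 -0.21178519  0.01984269] [ 0.55210275 -0.23492037  0.01505776] [ 0.58992127 -0.19698497  0.02392397]
0.024 52 [ 0.56942907 -0.21368215  0.03773506] [ 0.55241411 -0.22319679  0.02420146] [ 0.58964525 -0.21088803  0.04593009]
0.044 65 [ 0.566594   -0.21713343  0.0474739 ] [ 0.55374325 -0.22319679  0.0444143 ] [ 0.58847751 -0.21160755  0.05275349]
[0.00362097 0.01223209] [-0.99975226  0.02225809] ((574.122802734375, -217.1314239501953), (12.315537452697754, 43.22762680053711), 87.84895324707031)
spare [ 0.57458244 -0.06111692  0.0249753 ] [ 0.56380479 -0.07326865  0.01275964] [ 0.59092844 -0.05086478  0.04293993]
red 80 [0.51597462 0.14939521 0.05007635] [0.50544968 0.13661942 0.0441418 ] [0.53113677 0.16747657 0.05790375]
tip 31 [0.51717357 0.15033363 0.07511309] [0.51264586 0.14343622 0.06749559] [0.52320357 0.15676239 0.08081367]
box ((514.5574340820312, 132.99771118164062), (141.01943969726562, 119.86447143554688), 77.80570220947266) 0.04511162550807852
```

View pics/z1.png

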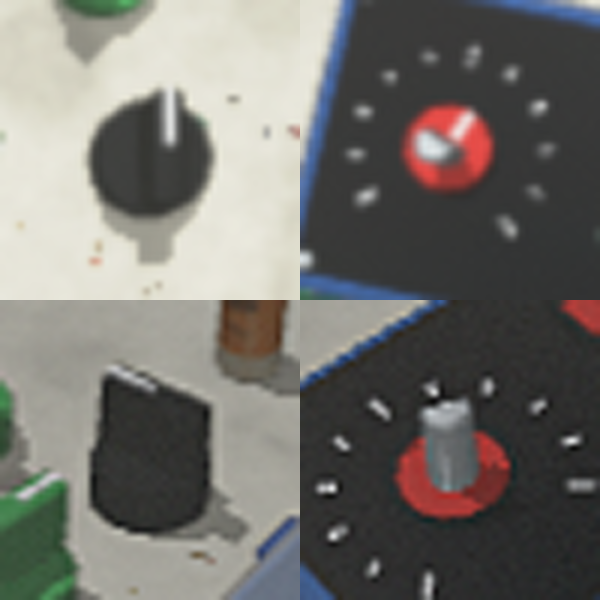

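The crops show the knob's white line pointing almost straight away from the robot. The collar line points about 30° clockwise from +x. I'll move above the knob and refine both with the wrist camera.

>>> apply_moves([
  {"dx": 1.5,"dy": -0.75,"grip": 4},
  {"dx": 3,"dy": -1.5},
  {"dx": 3.3,"dy": -1.65},
  {"dx": 3.3,"dy": -1.65},
  {"dx": 3.3,"dy": -1.65},
  {"dx": 3.3,"dy": -1.65},
  {"dx": 3.3,"dy": -1.65},
  {"dx": 3.3,"dy": -1.65},
  {"dx": 3.3,"dy": -1.65},
  {"dx": 3.3,"dy": -1.65},
  {"dx": 3.3,"dy": -1.65},
  {"dx": 3.3,"dy": -1.65},
  {"dx": 3.3,"dy": -1.65},
  {"dx": 3.3,"dy": -1.65},
  {"dx": 2.3,"dy": -1.05,"wz": 6.9},
  {"wz": 6.9,"dz": 2},
  {"wz": 6.8,"dz": 3},
  {"dz": 2},
  {},
])

```text
$.plan[0]: bad value
```

```bash
python3 - <<'E'
from h import *
s=shot('wrist'); save(s,'w1'); np.savez('w1.npz',**s); print(-s['R'].T@s['t'],s['R'][2],s['vfov'],r.get_state()['position'])
E
```

```text
[ 0.28417576 -0.56156064  0.37310346] [-0.30419481 -0.10610127 -0.94668265] 59.63716857341858 [ 0.20648629 -0.58973473  0.40403656]
```

View pics/w1.png

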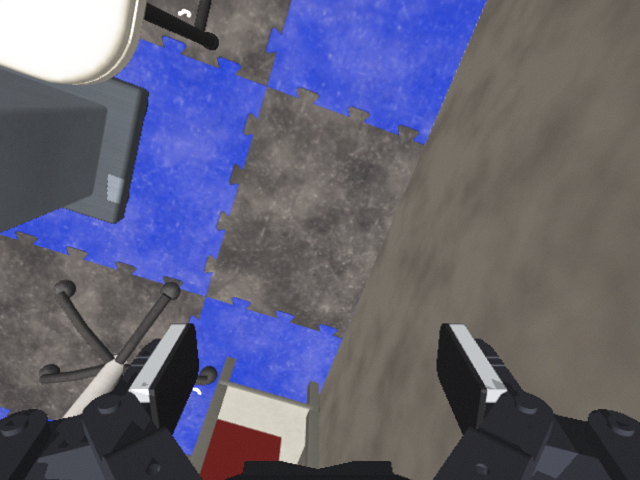

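The call was refused, so the arm didn't move and this picture only shows the floor beside the cart. Rows may need every field, so I'll try that.

>>> apply_moves([
  {"dx": 1.5,"dy": -0.75,"dz": 0,"wx": 0,"wy": 0,"wz": 0,"grip": 4},
  {"dx": 3,"dy": -1.5,"dz": 0,"wx": 0,"wy": 0,"wz": 0,"grip": 4},
  {"dx": 3.3,"dy": -1.65,"dz": 0,"wx": 0,"wy": 0,"wz": 0,"grip": 4},
  {"dx": 3.3,"dy": -1.65,"dz": 0,"wx": 0,"wy": 0,"wz": 0,"grip": 4},
  {"dx": 3.3,"dy": -1.65,"dz": 0,"wx": 0,"wy": 0,"wz": 0,"grip": 4},
  {"dx": 3.3,"dy": -1.65,"dz": 0,"wx": 0,"wy": 0,"wz": 0,"grip": 4},
  {"dx": 3.3,"dy": -1.65,"dz": 0,"wx": 0,"wy": 0,"wz": 0,"grip": 4},
  {"dx": 3.3,"dy": -1.65,"dz": 0,"wx": 0,"wy": 0,"wz": 0,"grip": 4},
  {"dx": 3.3,"dy": -1.65,"dz": 0,"wx": 0,"wy": 0,"wz": 0,"grip": 4},
  {"dx": 3.3,"dy": -1.65,"dz": 0,"wx": 0,"wy": 0,"wz": 0,"grip": 4},
  {"dx": 3.3,"dy": -1.65,"dz": 0,"wx": 0,"wy": 0,"wz": 0,"grip": 4},
  {"dx": 3.3,"dy": -1.65,"dz": 0,"wx": 0,"wy": 0,"wz": 0,"grip": 4},
  {"dx": 3.3,"dy": -1.65,"dz": 0,"wx": 0,"wy": 0,"wz": 0,"grip": 4},
  {"dx": 3.3,"dy": -1.65,"dz": 0,"wx": 0,"wy": 0,"wz": 0,"grip": 4},
  {"dx": 2.3,"dy": -1.05,"dz": 0,"wx": 0,"wy": 0,"wz": 6.9,"grip": 4},
  {"dx": 0,"dy": 0,"dz": 2,"wx": 0,"wy": 0,"wz": 6.9,"grip": 4},
  {"dx": 0,"dy": 0,"dz": 3,"wx": 0,"wy": 0,"wz": 6.8,"grip": 4},
  {"dx": 0,"dy": 0,"dz": 2,"wx": 0,"wy": 0,"wz": 0,"grip": 4},
  {"dx": 0,"dy": 0,"dz": 0,"wx": 0,"wy": 0,"wz": 0,"grip": 4},
])

```text
time_s: 2.05
position: [0.5672, -0.2167, 0.3317]
ee_rot: [-3.14, 0.005, -0.021]
force: [-0.4, -0.7, 0.1]
width: 0.469
grasp_force: 0.0
```

```bash
python3 - <<'E'
from h import *
s=shot('wrist'); save(s,'w2'); np.savez('w2.npz',**s); print(-s['R'].T@s['t'],s['R'][2],s['vfov'],r.get_state()['position'],r.get_state()['ee_rot'])
E
```

```text
[ 0.64943532 -0.21763849  0.30043984] [-0.32678952  0.00772427 -0.94506558] 59.63716857341858 [ 0.56782588 -0.2171466   0.3336567 ] [-3.14035479e+00  2.78192791e-03 -2.10550568e-02]
```

View pics/w2.png

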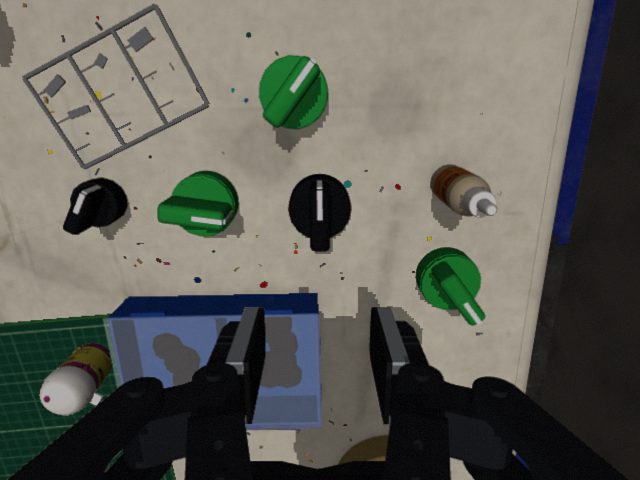

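The wrist view shows the large knob at (320,210) with its white line pointing up. The green knob at (200,205) and the blue box leave room for a 4 cm opening.

```bash
python3 - <<'E'
from h import *
def two(s,u,v,w,lo=170):
    f=s['frame'][v-w:v+w,u-w:u+w].astype(int); m=(f.min(2)>lo)
    n,l,st,c=cv2.connectedComponentsWithStats(m.astype(np.uint8)); return f,l,st,c
for name,(u,v),w in(('w2',(320,210),36),('top1',(398,234),14)):
    s=np.load(name+'.npz'); P=cloud(s)[v-w:v+w,u-w:u+w]; f=s['frame'][v-w:v+w,u-w:u+w].astype(int)
    dark=f.max(2)<75
    m=P[...,2]>.044; xy=P[m&(P[...,2]<.056)][:,:2]*1000
    print(name,'bartop',cv2.minAreaRect(xy.astype(np.float32)),xy.mean(0))
    k=(P[...,2]>.017)&(P[...,2]<.023)&dark; print(' skirt depth',cv2.minEnclosingCircle((P[k][:,:2]*1000).astype(np.float32)))
    # white line: bright pixels above .04
    wl=(f.min(2)>150)&(P[...,2]>.04); vv,uu=np.nonzero(wl)
    q=plane(s,np.c_[uu+u-w,vv+v-w],.048)[:,:2]; e,V=np.linalg.eigh(np.cov(q.T)); d=V[:,1]*np.sign(V[0,1])
    print(' line',len(q),q.mean(0),'yaw',np.arctan2(d[1],d[0]))
    xs=plane(s,np.c_[np.nonzero((m))[1]+u-w,np.nonzero(m)[0]+v-w],.048)[:,:2]
    print(' bartop rays',cv2.minAreaRect((xs*1000).astype(np.float32)))
for name,(u,v),w in(('top1',(229,260),9),):
    s=np.load(name+'.npz'); f=s['frame'][v-w:v+w,u-w:u+w].astype(int)
    red=(f[...,0]>1.8*f[...,1])&(f[...,0]>90); vv,uu=np.nonzero(red); q=plane(s,np.c_[uu+u-w,vv+v-w],.047)[:,:2]*1000
    print('collar',cv2.minEnclosingCircle(q.astype(np.float32)))
E
```

```text
w2 bartop ((578.0945434570312, -217.09439086914062), (12.4403715133667, 38.46937942504883), 89.34349822998047) [ 578.54468147 -217.27419484]
 skirt depth ((575.7509765625, -217.52989196777344), 22.040742874145508)
 line 123 [ 0.58657569 -0.21744402] yaw -0.016400800557435886
 bartop rays ((581.252197265625, -216.88992309570312), (43.90554428100586, 43.06907653808594), 88.8383560180664)
top1 bartop ((574.3217163085938, -217.50161743164062), (11.500165939331055, 41.23483657836914), 88.84162139892578) [ 574.05529602 -217.42056875]
 skirt depth ((571.908935546875, -216.62777709960938), 19.99613380432129)
 line 21 [ 0.58645597 -0.21730306] yaw 0.03861293108426768
 bartop rays ((574.4762573242188, -215.39268493652344), (15.088472366333008, 41.12684631347656), 89.87946319580078)
collar ((518.12158203125, 151.7732696533203), 15.75365161895752)
```

>>> apply_moves([
  {"dx": 0.4,"dy": 0,"dz": 1.5,"wx": 0,"wy": 0,"wz": 0,"grip": 4},
  {"dx": 0.4,"dy": 0,"dz": 3,"wx": 0,"wy": 0,"wz": 0,"grip": 4},
  {"dx": 0,"dy": 0,"dz": 3,"wx": 0,"wy": 0,"wz": 0,"grip": 4},
  {"dx": 0,"dy": 0,"dz": 2.5,"wx": 0,"wy": 0,"wz": 0,"grip": 4},
  {"dx": 0,"dy": 0,"dz": 1.5,"wx": 0,"wy": 0,"wz": 0,"grip": 4},
  {"dx": 0,"dy": 0,"dz": 0,"wx": 0,"wy": 0,"wz": 0,"grip": 4},
  {"dx": 0,"dy": 0,"dz": 0,"wx": 0,"wy": 0,"wz": 0,"grip": 4},
])

```text
time_s: 2.8
position: [0.5767, -0.2188, 0.2205]
ee_rot: [3.141, -0.001, -0.023]
force: [0.2, 0.3, 0.0]
width: 0.468
grasp_force: 0.0
```

>>> apply_moves([
  {"dx": 0,"dy": -0.15,"dz": 1,"wx": 0,"wy": 0,"wz": 0,"grip": 4},
  {"dx": -0.1,"dy": 0,"dz": 0.9,"wx": 0,"wy": 0,"wz": 0,"grip": 4},
  {"dx": 0,"dy": 0,"dz": 0.4,"wx": 0,"wy": 0,"wz": 0,"grip": 4},
  {"dx": 0,"dy": 0,"dz": 0,"wx": 0,"wy": 0,"wz": 0,"grip": 4},
  {"dx": 0,"dy": 0,"dz": 0,"wx": 0,"wy": 0,"wz": 0,"grip": 4},
])

```text
time_s: 3.3
position: [0.5752, -0.2172, 0.1967]
ee_rot: [3.142, 0.0, -0.023]
force: [0.3, 0.3, 0.3]
width: 0.468
grasp_force: 0.0
```

>>> apply_moves([
  {"dx": 0,"dy": 0,"dz": 0,"wx": 0,"wy": 0,"wz": 0,"grip": 0.5},
  {"dx": 0,"dy": 0,"dz": 0,"wx": 0,"wy": 0,"wz": 0,"grip": 0.5},
  {"dx": 0,"dy": 0,"dz": 0,"wx": 0,"wy": 0,"wz": 0,"grip": 0.5},
  {"dx": 0,"dy": 0,"dz": 0,"wx": 0,"wy": 0,"wz": 0,"grip": 0.5},
  {"dx": 0,"dy": 0,"dz": 0,"wx": 0,"wy": 0,"wz": 0,"grip": 0.5},
  {"dx": 0,"dy": 0,"dz": 0,"wx": 0,"wy": 0,"wz": 0,"grip": 0.5},
  {"dx": 0,"dy": 0,"dz": 0,"wx": 0,"wy": 0,"wz": 0,"grip": 0.5},
], grip_force=50)

```text
time_s: 4.0
position: [0.5753, -0.2173, 0.197]
ee_rot: [3.141, -0.001, -0.023]
force: [0.0, -0.5, 5.1]
width: 0.141
grasp_force: 49.8
```

Gripped at about 12 mm. I'll lift and carry it to just short of the shaft.

>>> apply_moves([
  {"dx": 0,"dy": 0,"dz": -1,"wx": 0,"wy": 0,"wz": 0,"grip": 0.5},
  {"dx": 0,"dy": 0,"dz": -3,"wx": 0,"wy": 0,"wz": 0,"grip": 0.5},
  {"dx": 0,"dy": 0,"dz": -4,"wx": 0,"wy": 0,"wz": 0,"grip": 0.5},
  {"dx": 0,"dy": 0,"dz": -3.5,"wx": 0,"wy": 0,"wz": 0,"grip": 0.5},
  {"dx": -0.4,"dy": -1.5,"dz": -2,"wx": 0,"wy": 0,"wz": 0,"grip": 0.5},
  {"dx": -0.8,"dy": -3,"dz": 0,"wx": 0,"wy": 0,"wz": 0,"grip": 0.5},
  {"dx": -0.8,"dy": -4,"dz": 0,"wx": 0,"wy": 0,"wz": 0,"grip": 0.5},
  {"dx": -0.9,"dy": -4,"dz": 0,"wx": 0,"wy": 0,"wz": 0,"grip": 0.5},
  {"dx": -0.9,"dy": -4,"dz": 0,"wx": 0,"wy": 0,"wz": 0,"grip": 0.5},
  {"dx": -0.9,"dy": -4,"dz": 0,"wx": 0,"wy": 0,"wz": 0,"grip": 0.5},
  {"dx": -0.8,"dy": -4,"dz": 0,"wx": 0,"wy": 0,"wz": 0,"grip": 0.5},
  {"dx": -0.8,"dy": -4,"dz": 0,"wx": 0,"wy": 0,"wz": 0,"grip": 0.5},
  {"dx": -0.8,"dy": -4,"dz": 0,"wx": 0,"wy": 0,"wz": 0,"grip": 0.5},
  {"dx": -0.6,"dy": -3,"dz": 0,"wx": 0,"wy": 0,"wz": 0,"grip": 0.5},
  {"dx": -0.1,"dy": -1.1,"dz": 0,"wx": 0,"wy": 0,"wz": 0,"grip": 0.5},
  {"dx": 0,"dy": 0,"dz": 0,"wx": 0,"wy": 0,"wz": 0,"grip": 0.5},
  {"dx": 0,"dy": 0,"dz": 0,"wx": 0,"wy": 0,"wz": 0,"grip": 0.5},
])

```text
time_s: 5.7
position: [0.5057, 0.1492, 0.3316]
ee_rot: [3.14, 0.0, -0.024]
force: [0.3, 0.3, -1.7]
width: 0.141
grasp_force: 49.0
```

```bash
python3 - <<'E'
from h import *
s=shot('wrist'); save(s,'w3'); np.savez('w3.npz',**s); st=r.get_state();print(-s['R'].T@s['t'],st['position'],st['ee_rot'],st['width'])
E
```

```text
[0.58806792 0.14792673 0.30078905] [0.505825   0.1487244  0.33157906] [ 3.14041810e+00  2.50717755e-04 -2.47966912e-02] 0.14198798164806004
```

View pics/w3.png

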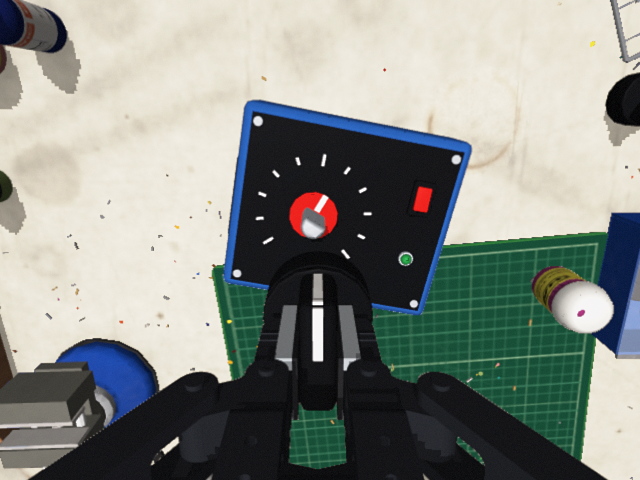

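The wrist view shows the knob held at (318,300) with its white line aligned to the tool. The collar is at (313,215) with its white line pointing up-right at (321,203). I'll measure both.

```bash
python3 - <<'E'
from h import *
s=np.load('w3.npz'); P=cloud(s); f=s['frame'].astype(int)
W=np.zeros((480,640),bool); W[185:245,285:345]=1
red=(f[...,0]>1.8*f[...,1])&(f[...,0]>90)&W
vv,uu=np.nonzero(red); pts=np.c_[uu,vv].astype(np.int32); hull=cv2.convexHull(pts)
print('collar z',np.median(P[red][:,2]))
zc=np.median(P[red][:,2])
h=plane(s,hull.reshape(-1,2),zc)[:,:2]*1000
print('circle',cv2.minEnclosingCircle(h.astype(np.float32)),cv2.fitEllipse(h.astype(np.float32)))
ins=np.zeros((480,640),np.uint8); cv2.fillConvexPoly(ins,hull,1)
wh=(ins>0)&(f.min(2)>170)&(P[...,2]<zc+.004); n,l,stt,c=cv2.connectedComponentsWithStats(wh.astype(np.uint8))
for i in range(1,n):
    if stt[i,4]<15: continue
    v2,u2=np.nonzero(l==i); q=plane(s,np.c_[u2,v2],zc)[:,:2]; e,V=np.linalg.eigh(np.cov(q.T)); d=V[:,1]*np.sign(V[0,1])
    print(i,stt[i],q.mean(0),'yaw',np.arctan2(d[1],d[0]),'len',e**.5)
t=W&(P[...,2]>.07)&(P[...,2]<.082); print('tip',t.sum(),P[t].mean(0),cv2.minAreaRect((P[t][:,:2]*1000).astype(np.float32)))
W[:]=0; W[80:330,210:490]=1
b=W&(P[...,2]>.042)&(P[...,2]<.048); print('box',cv2.minAreaRect((P[b][:,:2]*1000).astype(np.float32)))
# knob line
W[:]=0; W[265:370,300:335]=1
k=W&(f.min(2)>150); v2,u2=np.nonzero(k); st=r.get_state(); zk=st['position'][2]-.197+.048
q=plane(s,np.c_[u2,v2],zk)[:,:2]; e,V=np.linalg.eigh(np.cov(q.T)); d=V[:,1]*np.sign(V[0,1]); print('knobline',len(q),q.mean(0),q.min(0),q.max(0),np.arctan2(d[1],d[0]),'zdepth',np.median(P[k][:,2]),zk)
# knob circle of black skirt front at z = zk-.028
W[:]=0; W[240:330,255:385]=1
k=W&(np.abs(P[...,2]-(zk-.028))<.004); q=P[k][:,:2]*1000; print('skirt',len(q),cv2.minEnclosingCircle(q.astype(np.float32)), q.min(0),q.max(0))
E
```

```text
collar z 0.050950167685151405
circle ((520.1101684570312, 151.6441192626953), 15.077631950378418) ((520.1771850585938, 151.7045440673828), (29.73330307006836, 29.930824279785156), 168.18182373046875)
1 [315 195  13  17 104] [0.52778877 0.1466125 ] yaw -0.5552446738179528 len [0.00103687 0.00317474]
tip 407 [0.51970113 0.15211878 0.07586028] ((518.4740600585938, 152.6065673828125), (13.951459884643555, 10.375144958496094), 56.148162841796875)
box ((516.6726684570312, 134.07992553710938), (138.93557739257812, 118.83660125732422), 77.83424377441406)
knobline 796 [0.52113701 0.14925913] [0.50664498 0.14759909] [0.53737055 0.15110887] -0.021325233294650144 zdepth 0.18287907640032208 0.18257905881456454
skirt 2654 ((506.51068115234375, 149.28839111328125), 21.940467834472656) [503.90351264 127.39536782] [528.25875126 171.18295548]
```

>>> apply_moves([
  {"dx": 1.35,"dy": -0.3,"dz": 0,"wx": 0,"wy": 0,"wz": 0,"grip": 0.5},
  {"dx": 0,"dy": 0,"dz": 0,"wx": 0,"wy": 0,"wz": 4.8,"grip": 0.5},
  {"dx": 0,"dy": 0,"dz": 1,"wx": 0,"wy": 0,"wz": 7,"grip": 0.5},
  {"dx": 0,"dy": 0,"dz": 1.5,"wx": 0,"wy": 0,"wz": 7,"grip": 0.5},
  {"dx": 0,"dy": 0,"dz": 1.3,"wx": 0,"wy": 0,"wz": 7,"grip": 0.5},
  {"dx": 0,"dy": 0,"dz": 0.8,"wx": 0,"wy": 0,"wz": 5,"grip": 0.5},
  {"dx": 0,"dy": 0,"dz": 0,"wx": 0,"wy": 0,"wz": 0,"grip": 0.5},
  {"dx": 0,"dy": 0,"dz": 0,"wx": 0,"wy": 0,"wz": 0,"grip": 0.5},
  {"dx": 0,"dy": 0,"dz": 0,"wx": 0,"wy": 0,"wz": 0,"grip": 0.5},
])

```text
time_s: 6.65
position: [0.5195, 0.1526, 0.2863]
ee_rot: [-3.141, -0.001, -0.559]
force: [-0.3, -0.5, -1.7]
width: 0.143
grasp_force: 49.0
```

>>> apply_moves([
  {"dx": 0,"dy": 0.1,"dz": 0.4,"wx": 0,"wy": 0,"wz": 0,"grip": 0.5},
  {"dx": 0,"dy": 0,"dz": 0.5,"wx": 0,"wy": 0,"wz": 0,"grip": 0.5},
  {"dx": 0,"dy": 0,"dz": 0.3,"wx": 0,"wy": 0,"wz": 0,"grip": 0.5},
  {"dx": 0,"dy": 0,"dz": 0.2,"wx": 0,"wy": 0,"wz": 0,"grip": 0.5},
  {"dx": 0,"dy": 0,"dz": 0.1,"wx": 0,"wy": 0,"wz": 0,"grip": 0.5},
  {"dx": 0,"dy": 0,"dz": 0,"wx": 0,"wy": 0,"wz": 0,"grip": 0.5},
  {"dx": 0,"dy": 0,"dz": 0,"wx": 0,"wy": 0,"wz": 0,"grip": 0.5},
])

```text
time_s: 7.35
position: [0.5186, 0.1523, 0.2707]
ee_rot: [-3.142, -0.0, -0.56]
force: [0.6, -0.2, -1.0]
width: 0.145
grasp_force: 49.2
```

>>> apply_moves([
  {"dx": 0,"dy": 0,"dz": 0.2,"wx": 0,"wy": 0,"wz": 0,"grip": 0.5},
  {"dx": 0,"dy": 0,"dz": 0.2,"wx": 0,"wy": 0,"wz": 0,"grip": 0.5},
  {"dx": 0,"dy": 0,"dz": 0.2,"wx": 0,"wy": 0,"wz": 0,"grip": 0.5},
  {"dx": 0,"dy": 0,"dz": 0,"wx": 0,"wy": 0,"wz": 0,"grip": 0.5},
  {"dx": 0,"dy": 0,"dz": 0,"wx": 0,"wy": 0,"wz": 0,"grip": 0.5},
])

```text
time_s: 7.85
position: [0.5188, 0.1522, 0.2645]
ee_rot: [-3.141, -0.001, -0.561]
force: [3.5, -0.4, -3.4]
width: 0.138
grasp_force: 48.8
```

>>> apply_moves([
  {"dx": 0.05,"dy": -0.03,"dz": 0.1,"wx": 0,"wy": 0,"wz": 0,"grip": 0.5},
  {"dx": 0,"dy": 0,"dz": 0.2,"wx": 0,"wy": 0,"wz": 0,"grip": 0.5},
  {"dx": 0,"dy": 0,"dz": 0.1,"wx": 0,"wy": 0,"wz": 0,"grip": 0.5},
  {"dx": 0,"dy": 0,"dz": 0,"wx": 0,"wy": 0,"wz": 0,"grip": 0.5},
  {"dx": 0,"dy": 0,"dz": 0,"wx": 0,"wy": 0,"wz": 0,"grip": 0.5},
])

```text
time_s: 8.35
position: [0.5191, 0.1523, 0.2605]
ee_rot: [3.142, 0.0, -0.56]
force: [2.5, -0.6, -2.4]
width: 0.142
grasp_force: 49.0
```

>>> apply_moves([
  {"dx": 0.02,"dy": -0.01,"dz": 0.1,"wx": 0,"wy": 0,"wz": 0,"grip": 0.5},
  {"dx": 0,"dy": 0,"dz": 0.1,"wx": 0,"wy": 0,"wz": 0,"grip": 0.5},
  {"dx": 0,"dy": 0,"dz": 0.1,"wx": 0,"wy": 0,"wz": 0,"grip": 0.5},
  {"dx": 0,"dy": 0,"dz": 0,"wx": 0,"wy": 0,"wz": 0,"grip": 0.5},
  {"dx": 0,"dy": 0,"dz": 0,"wx": 0,"wy": 0,"wz": 0,"grip": 0.5},
])

```text
time_s: 8.85
position: [0.5193, 0.1524, 0.2578]
ee_rot: [3.142, 0.0, -0.56]
force: [1.1, -0.7, 1.7]
width: 0.142
grasp_force: 49.4
```

The spring force starts exactly at the expected home height, so I'll press down.

>>> apply_moves([
  {"dx": 0,"dy": 0,"dz": 0.2,"wx": 0,"wy": 0,"wz": 0,"grip": 0.5},
  {"dx": 0,"dy": 0,"dz": 0.2,"wx": 0,"wy": 0,"wz": 0,"grip": 0.5},
  {"dx": 0,"dy": 0,"dz": 0.2,"wx": 0,"wy": 0,"wz": 0,"grip": 0.5},
  {"dx": 0,"dy": 0,"dz": 0.1,"wx": 0,"wy": 0,"wz": 0,"grip": 0.5},
  {"dx": 0,"dy": 0,"dz": 0,"wx": 0,"wy": 0,"wz": 0,"grip": 0.5},
  {"dx": 0,"dy": 0,"dz": 0,"wx": 0,"wy": 0,"wz": 0,"grip": 0.5},
  {"dx": 0,"dy": 0,"dz": 0,"wx": 0,"wy": 0,"wz": 0,"grip": 0.5},
])

```text
time_s: 9.55
position: [0.5193, 0.1524, 0.2508]
ee_rot: [3.142, 0.0, -0.56]
force: [-0.7, -1.7, 6.7]
width: 0.141
grasp_force: 50.0
```

```bash
python3 - <<'E'
from h import *
a=shot('wrist'); b=shot('scene'); st=r.get_state(); print(st['position'],st['force'],st['torque'])
c=cv2.resize(b['frame'][250:390,210:370,::-1],(400,350),interpolation=cv2.INTER_CUBIC)
d=cv2.resize(a['frame'][200:400,220:420,::-1],(350,350)); cv2.imwrite('pics/f1.png',np.hstack([c,d]))
P=cloud(a); q=P[230:420,300:340]; f=a['frame'][230:420,300:340]; m=f.min(2)>150; print('line top z',np.median(q[m][:,2]),m.sum())
E
```

```text
[0.51927436 0.15238268 0.25083942] [-1.78733824 -0.57014626  6.30714594] [-0.21794852  0.2202798   0.00979922]
line top z 0.10199479790560569 799
```

View pics/f1.png

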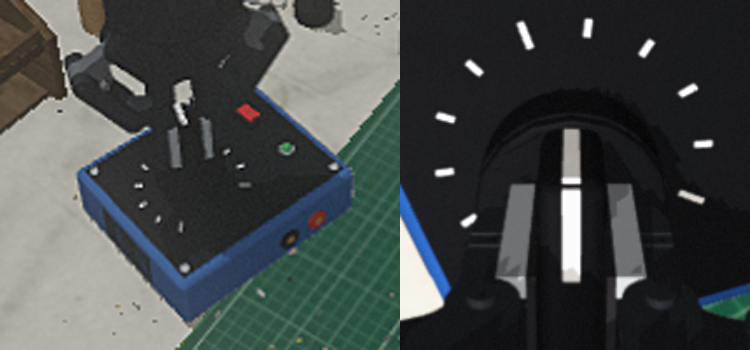

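The picture shows the knob down on the shaft with its skirt just over the panel and the bar top at z ≈ 0.102, about 7 mm pressed. One more nudge to the stop will make sure it's seated.

>>> apply_moves([
  {"dx": 0,"dy": 0,"dz": 0.1,"wx": 0,"wy": 0,"wz": 0,"grip": 0.5},
  {"dx": 0,"dy": 0,"dz": 0.05,"wx": 0,"wy": 0,"wz": 0,"grip": 0.5},
  {"dx": 0,"dy": 0,"dz": 0,"wx": 0,"wy": 0,"wz": 0,"grip": 0.5},
  {"dx": 0,"dy": 0,"dz": 0,"wx": 0,"wy": 0,"wz": 0,"grip": 0.5},
  {"dx": 0,"dy": 0,"dz": 0,"wx": 0,"wy": 0,"wz": 0,"grip": 0.5},
])

```text
time_s: 10.15
position: [0.5193, 0.1524, 0.2498]
ee_rot: [-3.141, -0.0, -0.56]
force: [-2.3, -1.9, 10.7]
width: 0.139
grasp_force: 50.7
```

```bash
python3 -c "
from cell import r
print(r.sign_off())"
```

```text
the job is handed in; nothing more can be done
None
```

The large knob is on the D-shaft, fully home as far as height and force show, and the gripper is still holding it pressed to about the 8 mm stop; I handed the job in at about 10 s.

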